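Lift the ball carrier out of its case and hold it level over the instrument

ROBOT

A 7-joint arm with a two-finger parallel gripper is mounted at the origin on the work surface. World frame = base frame: x ahead of the robot, y to its left, z up, the work surface at z = 0. Lengths are in m, angles in rad, forces in N, time in s.
With the tool pointing down it reaches from about 0.425 to 0.925 m from the base axis. Payload 6.8 kg.
Tool frame: the origin (TCP) lies at the very end of the fingers, on their centre line; the grasp point (between the pads) lies 19 mm behind it (r.tcp_to_grasp is the distance from the TCP to the grasp point, in m); z points along the fingers, y is the line along which they close (so a half turn about z gives the same grasp; the last joint's range is limited). The gripper opens to 85 mm and grips with 20 to 120 N. Pads are 22 mm wide; open, the fingers measure 114 mm over their backs; the gripper's body (76 mm by 85 mm) begins 54 mm behind the grasp point. The pads swing forward as they close: fully open they stand 13 mm farther back than shut.
Start: joints at [1.217, 0.477, 0.022, 1.555, -0.011, 1.109, -0.083], TCP at [0.164, -0.655, 0.231] pointing down, gripper open.
Joint ranges: [-2.96, 2.96], [-0.34, 2.1], [-1.41, 1.46], [0.24, 2.44], [-1.37, 4.51], [0.17, 1.92], [-2.96, 2.96]. Speed limits (rad/s): [2.39, 2.39, 3.14, 3.14, 3.14, 3.14, 3.14].

INTERFACE

Orientations are given as a rotation vector (axis times angle).
In Python, from bench import r gives the robot as it stands.
- The arm moves only by the tool step_arm, never from a script. Its argument "moves" is a list of rows, each a list of 7 numbers: the shift along the tool's x, y, z in mm, then the turn, a rotation vector about the tool's x, y, z in rad, then the finger opening in mm, from 0 to 85.4. A call has 1 to 8 rows; each row is the pose to reach, as a shift and turn from the pose commanded when the call began, along the tool's axes at that moment; what a row does not reach only later rows make up. A row lasts 1/10 s, in which the tool goes at most 50 mm and 8.59 degrees, less where a joint would pass 70% of its speed; a pose out of reach is approached as far as the arm can. A call with a gripper value outside its range is refused whole. The fingers move at their own pace and stop on an object; "grip_force" is the grip in N (left out, the last holds). Time passes only in rows, so rows that repeat a pose let the fingers close. It gives the time, the measured TCP pose, the force, the opening and the grip force at its end, in the units of the state.
- r.get_obs(): the state, without advancing time (a new reading comes with each control period).
- r.grab_frame(name): name is "scene" or "top" or "wrist"; returns a dict with "image" (400x640x3 uint8, red, green, blue), "depth" (400x640 float32, m along the optical axis (not along the pixel's ray), 0 where there is no reading), "mtx" (3x3 intrinsics, pixels), "k1" (the pictures are not rectified: a ray, as slopes to the right and down, at radius r is drawn at 1 + k1 r^2 times it, then the intrinsics apply), "rvec" (rotation vector, rad) and "tvec" (3), from world to camera coordinates, as OpenCV has them. Camera axes: x right, y down, z forward; pixel columns grow to the right and rows downward; lengths in m; the calibration is good to about 2 mm. A picture is of the moment at which its call begins.
- r.hand_in(): hands the job in; it is judged then, once.
The state is a dict: "clock": time; "joints": joint angles; "qvel": joint speeds; "tau": joint torques, N m; "tcp_pos": TCP position; "orientation": TCP orientation; "contact_force": force on the tool from outside, world axes, zero at the start; "moment": the same for the moment, N m; "grip_width": finger opening in m; "gripper_force": force on a finger pad.
Only numpy, scipy, OpenCV 4.12 (cv2) and the standard library are available. Lean on these libraries where they do the work, as an engineer would, in place of code of your own. Each camera call takes 0.05 s, during which the arm holds its last target. There are 200 camera calls.

TASK

Use the pry blade, not the fingers, to lever the clear cover of the parts case open until it stands upright or leans back, then lay the blade back down on the bench. Lift the ball carrier tray out by its upright fin, with the loose steel ball staying in its shallow pocket all the time, and finish while still holding it: level and still, centred over the open instrument housing, its underside about 10 cm above the housing's rim. Leave the other things on the bench where they are.

Things in the scene. Friction and masses are not known exactly. Their poses are not given: they have to be found in the camera images.
- cover (a joint): Hinge of the clear cover of the grey parts case, rad: 0 closed (flat), 1.57 upright, stop at 1.9. It lifts at its front edge and swings up and back. Light (100 g) and a little stiff: it stays at whatever angle it is left; about 1 to 1.5 N up at its lip moves it.
- cover_lip (a point): Middle of the front edge of the cover's lip, on the lip's underside. The lip is a grey tab 70 mm wide and 4 mm thick that reaches 22 mm out from the case's front wall; 12 mm under it a ledge of the same size stands out of the case, so the slot between is 12 mm high, 22 mm deep and 70 mm wide, open in front and at both ends. Axes turn with the cover; closed: x from the front of the case towards its hinge, y to the left, z up.
- case_hinge (a point): Middle of the hinge line, on the top of the far wall of the fixed case, 60 mm above the bench; axes of the case: x from front to hinge, y along the hinge, z up. The case is 140 mm (x) by 190 mm (y) by 60 mm high, walls and floor 5 mm; this point is 70 mm beyond its centre in x, and the lip's front edge 162 mm before it when closed. The cover's underside is flat, at the height of this point when closed. The case may be left or right of the housing.
- pry_grip (a point): Centre (half-way up) of the black rubber handle of the pry blade: 70 mm long (x), 20 mm wide (y), 28 mm high (z), lying on the bench. A flat steel blade 75 mm long, 16 mm wide and 3 mm thick stands out of the handle's front end, along +x, at half the handle's height; its tip is 110 mm from this point. 70 g.
- pry_tip (a point): Tip of the blade, on its centre line; same axes as pry_grip.
- tray_center (a point): Centre of the white ball carrier tray, half-way up it (26 mm above its underside). It lies on the case's floor. Base plate 80 mm (x) by 150 mm (y), 6 mm thick; in the middle an upright fin to grip it by, 12 mm thick (x), 44 mm long (y), top 52 mm above the underside. z up. At +y a ball pocket, at -y a dark disc (30 mm across, 10 mm high) that balances the ball. About 0.3 kg with the ball.
- tray_pocket (a point): Where the ball's centre is when it sits in its pocket: 48 mm from the fin's middle along the tray's +y, 18.5 mm above the tray's underside. The pocket is a ring 19 mm across inside whose rim is only 2.5 mm high; the ball rolls out when the tray tips by about 35 degrees or is jerked.
- ball_center (a point): Centre of the loose steel ball, 25 mm across, 64 g (its axes turn as it rolls).
- housing_center (a point): Middle of the open top of the white instrument housing, at the height of its rim, 46 mm above the bench; the fixed housing is 150 mm (x) by 210 mm (y), with a circuit board inside and round sockets on its front.
Mind the look-alikes: they are no part of the job. What is shaped like the part that bears pry_grip but orange or red is not meant.

How it is judged:
By the outcome, as a careful person would: the job done as asked, in the order asked, and still so for the second after the job is handed in, while the arm keeps its last pose, push and grip.
It also fails if it takes over 72 s, if anything falls off the work surface, if the arm or the gripper's body presses on something with over 40 N, if the wrist force passes 120 N, or if a joint passes its speed limit or range.

## Working session

There is one attempt and no reset: what is moved stays moved. The work goes in short steps, Python scripts to look and compute and a tool call to move; the robot and the scene stay as the last step left them, time stands still between calls to the robot, and variables do not carry over. Pictures are saved under pics/ and viewed, at most 10 in all, crops included, and the job is handed in when it is done.

Besides the shell and the picture viewer there is one more tool, called after "Emit:" as name(argument=value, ...) on one line, values as JSON. step_arm: Moves the arm, as the interface text tells. Its arguments: {"type":"object","properties":{"moves":{"type":"array","items":{"type":"array","items":{"type":"number"}}},"grip_force":{"type":"number"}},"required":["moves"]}

```bash
mkdir -p pics; ls; cat > h.py <<'E'
import numpy as np, cv2
from scipy.spatial.transform import Rotation as R
from bench import r
def grab(n):
    f=r.grab_frame(n); np.savez('%s.npz'%n,**f); return f
def load(n): return dict(np.load('%s.npz'%n))
def rays(f,px):
    px=np.asarray(px,float).reshape(-1,1,2); k=np.array([float(f['k1']),0,0,0])
    u=cv2.undistortPoints(px,f['mtx'],k).reshape(-1,2)
    Rm=cv2.Rodrigues(f['rvec'])[0]; d=np.c_[u,np.ones(len(u))]@Rm
    return -Rm.T@np.ravel(f['tvec']),d
def onplane(f,px,z):
    c,d=rays(f,px); return c+d*((z-c[2])/d[:,2])[:,None]
def depthpts(f):
    H,W=f['depth'].shape; v,u=np.mgrid[:H,:W]
    c,d=rays(f,np.c_[u.ravel(),v.ravel()]); return (c+d*f['depth'].reshape(-1,1)).reshape(H,W,3)
def save(n,im,s=1):
    cv2.imwrite('pics/'+n,cv2.resize(cv2.cvtColor(im,cv2.COLOR_RGB2BGR),None,fx=s,fy=s,interpolation=cv2.INTER_CUBIC))
E
python3 - <<'E'
from h import *
for n in('scene','top'):
    f=grab(n); save(n+'0.png',f['image'],1.25); print(n,f['mtx'],f['k1'],rays(f,[[320,200]]))
print(r.get_obs(), r.tcp_to_grasp)
E
```

```text
pics
scene [[491.57851086   0.         313.63741672]
 [  0.         491.57851086 195.99574761]
 [  0.           0.           1.        ]] -0.06676633972538712 (array([ 0.92871516, -0.73885759,  1.14767716]), array([[-0.35407758,  0.52405075, -0.77474755]]))
top [[451.80299998   0.         324.05633208]
 [  0.         451.80299998 191.57438413]
 [  0.           0.           1.        ]] -0.051353389407020084 (array([ 0.30172406, -0.02389629,  1.27315099]), array([[ 0.09565879,  0.00580414, -0.99561243]]))
{'clock': 0.1, 'joints': array([ 1.21685834,  0.47773454,  0.02234051,  1.55637057, -0.01147439,
        1.10927756, -0.08304815]), 'qvel': array([-7.86716851e-05, -3.13679144e-03, -2.21377889e-04, -2.95101092e-03,
       -7.64995851e-04,  3.89209682e-04, -5.43635259e-04]), 'tau': array([ 3.97396638e-03, -5.97766256e+01,  1.61397882e+00, -2.81955957e+01,
        1.28881339e-02,  5.04156982e-03, -2.61226347e-05]), 'tcp_pos': array([ 0.16412605, -0.6541878 ,  0.23040383]), 'orientation': array([-3.11625955e+00, -3.85122864e-01,  5.42024686e-04]), 'contact_force': array([ 0.50410363,  0.33706537, -0.04960883]), 'moment': array([ 0.01692307,  0.00164928, -0.0290201 ]), 'gripper_force': 0.0, 'grip_width': 0.08559381354175202} 0.0187
```

View pics/scene0.png

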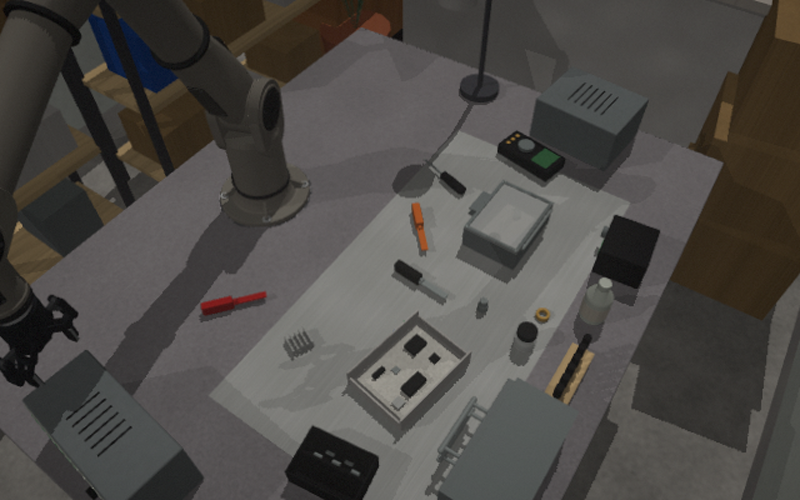

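View pics/top0.png

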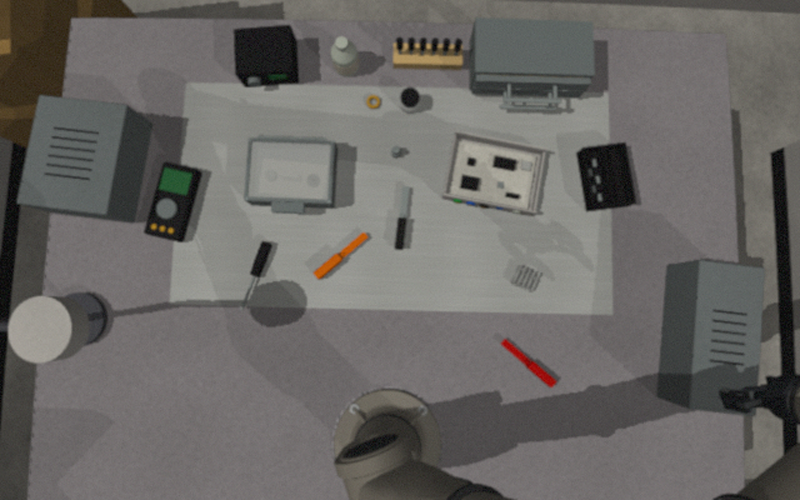

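The top view shows the case at (291,172) with its lip at (288,207), and the housing at (497,174). There are four tools that could be the pry blade:
- (402,217): black handle with a wide flat steel blade.
- (260,260): black screwdriver with a thin shaft.
- (342,255): orange copy.
- (528,362): red copy.

The one at (402,217) fits the description, so I'll confirm it in a crop and measure.

```bash
python3 - <<'E'
from h import *
f=load('top'); im=f['image']
save('crop1.png',im[100:215,185:345],5)
P=depthpts(f)
g=im.astype(int); 
# dark blob pry handle
roi=np.zeros(im.shape[:2],bool); roi[140:205,305:335]=1
m=(g.max(2)<60)&roi
n,l,s,c=cv2.connectedComponentsWithStats(m.astype(np.uint8))
for i in range(1,n):
    if s[i,4]>20:
        v,u=np.where(l==i); rc=cv2.minAreaRect(np.c_[u,v].astype(np.float32)); print(s[i],rc,'box world z28:',onplane(f,cv2.boxPoints(rc),.028).round(4).tolist(),P[l==i].mean(0))
# depth-based case and housing
for name,(a,b,c_,d) in dict(case=(105,175,190,275),hous=(100,175,350,445),pry=(145,202,308,335)).items():
    Q=P[a:b,c_:d]; print(name,[int(x*1000) for x in np.percentile(Q[...,2],[1,10,25,50,75,90,99])])
print((P[105:175:4,190:275:5,2]*1000).astype(int))
print((P[145:202:3,312:335:2,2]*1000).astype(int))
E
```

```text
[316 175   9  24 144] ((320.1158447265625, 186.45730590820312), (6.073734283447266, 23.632347106933594), 6.340191841125488) box world z28: [[0.427, -0.0048, 0.028], [0.4929, -0.0105, 0.028], [0.4914, -0.0274, 0.028], [0.4255, -0.0216, 0.028]] [ 0.4590262  -0.01634223  0.02871974]
case [-3, 0, 4, 63, 66, 68, 71]
hous [-3, 0, 2, 8, 14, 27, 48]
pry [-3, -1, 0, 2, 6, 26, 32]
[[  -3    1    2    2    0    5    1   -3    2    6    0   -1    0   -2
     0   -1   -2]
 [  -3   -2    1    0   61   64   63   66   63   64   65   61    1    0
     0    3    5]
 [   3   -4   67   68   69   61   63   69   71   71   67   67   69   68
    70   65    3]
 [   0    0   69   68   65   63   65   64   62   64   67   66   67   64
    66   70    1]
 [   0    0   68   62   63   61   67   70   70   65   63   61   64   66
    64   67    2]
 [   3    5   65   66   62   69   65   66   69   68   66   61   62   67
    65   71    7]
 [   2    2   65   65   65   65   65   64   67   64   66   66   63   66
    63   68    0]
 [   0    1   64 1273   60   67   66   63   63   69   64   66   66   64
    66   69   -4]
 [   4
[... 1392 characters left out ...]
    2]
 [   0   -4    0    1   12   13   17    1   -2    1   -1   -1]
 [   0    5    2   -2   13   19   12    8    0    7   -1    4]
 [   4   -1   -2    0   29   27   28    1   -1    0   -1    2]
 [  -1    1    3   25   29   28   28    2    0    2    5    2]
 [   0    7    1   31   27   28   23    0    1    1    0    0]
 [   3    0    2   29   30   24   27    0    0   -1    1   -1]
 [   0    3    3   29   23   30    8   -3    3   -1   -1    3]
 [   6    2    1   23   29   25   -2    2    0   -2   -1    3]
 [   6    4   -1   27   24   28    3    0    2    1    0    1]
 [   0    1   31   29   30   28    0   -2    6    6    4    1]
 [   3    3    0   10   12   14    0    1    4    1    5    2]]
```

View pics/crop1.png

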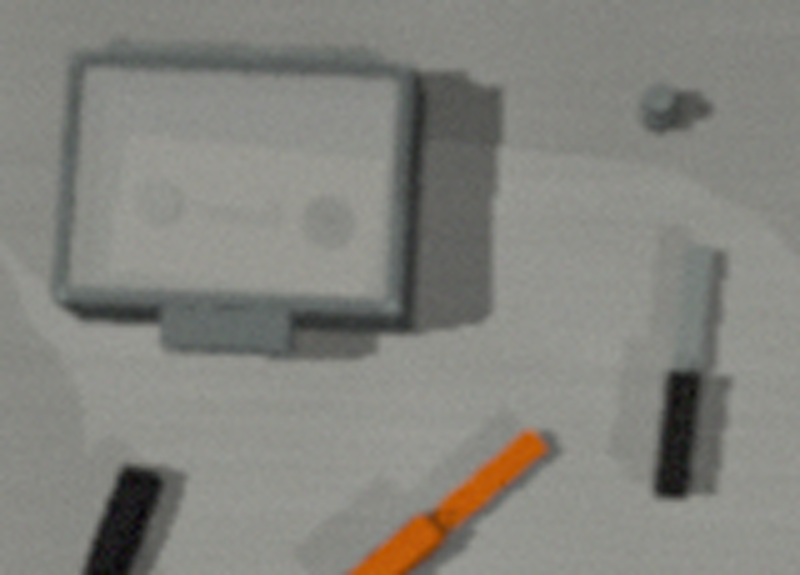

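The crop confirms it: black handle with a flat steel blade at (402,217) in the top picture, tip towards +x. The lip is at crop (228,328). Under the clear cover the ball is on the left (+y) and the disc on the right.

```bash
cat > meas.py <<'E'
from h import *
def rect(f,mask,z,name):
    v,u=np.where(mask); w=onplane(f,np.c_[u,v],z)[:,:2]
    rc=cv2.minAreaRect((w*1000).astype(np.float32)); print(name,len(u),'c',np.round(rc[0],1),'size',np.round(rc[1],1),'ang',round(rc[2],2)); return w
E
python3 - <<'E'
from meas import *
fs={n:load(n) for n in('top','scene')}
for n,f in fs.items():
    print('==',n)
    P=depthpts(f); z=cv2.medianBlur(P[...,2].astype(np.float32),3); x,y=P[...,0],P[...,1]
    reg=lambda a,b,c,d:(x>a)&(x<b)&(y>c)&(y<d)
    def comp(m):
        k,l,s,c=cv2.connectedComponentsWithStats(m.astype(np.uint8)); return l==1+np.argmax(s[1:,4])
    h=comp(reg(.38,.53,-.06,.03)&(z>.022)&(z<.04)); w=rect(f,h,.028,'handle')
    b=comp(reg(.47,.62,-.07,.03)&(z>.008)&(z<.022)); w2=rect(f,b,.0155,'blade')
    a=np.r_[w2]; print('handle mean',w.mean(0),'blade mean',w2.mean(0))
    m=comp(reg(.45,.75,.08,.4)&(z>.05)&(z<.085)); rect(f,m,.064,'case+lip')
    mo=cv2.morphologyEx(m.astype(np.uint8),cv2.MORPH_OPEN,np.ones((31,31)))>0; rect(f,mo,.064,'case')
    lip=comp(m&~(cv2.dilate(mo.astype(np.uint8),np.ones((3,3)))>0)); w=rect(f,lip,.064,'lip'); print(w.min(0),w.max(0))
    hm=reg(.45,.75,-.36,-.08)&(z>.033)&(z<.07); rect(f,comp(cv2.dilate(hm.astype(np.uint8),np.ones((3,3))))&hm,.046,'housing')
E
```

```text
== top
handle 177 c [460.6 -17.1] size [19.9 68.9] ang 85.1
blade 142 c [531.8 -23.5] size [16.1 73.5] ang 84.59
handle mean [ 0.46041451 -0.01695289] blade mean [ 0.53285152 -0.02355778]
case+lip 3922 c [581.3 229.5] size [194.6 170.4] ang 89.16
case 1847 c [603.4 197.7] size [118.1 126.4] ang 1.27
lip 1899 c [581.9 232.2] size [170.6 192. ] ang 1.11
[0.49635372 0.13489522] [0.66689573 0.32741734]
housing 216 c [ 671.5 -234.9] size [211.1   9. ] ang 80.37
== scene
handle 148 c [463.  -18.2] size [22.9 69.5] ang 85.06
blade 164 c [520. -23.] size [27.6 99.8] ang 81.08
handle mean [ 0.46264249 -0.01805   ] blade mean [ 0.52594664 -0.02275444]
case+lip 2626 c [583.8 224.7] size [204.3 171.6] ang 89.03Traceback (most recent call last):
  File "<stdin>", line 13, in <module>
  File "meas.py", line 3, in rect
    v,u=np.where(mask); w=onplane(f,np.c_[u,v],z)[:,:2]
                          ~~~~~~~^^^^^^^^^^^^^^^^
  File "h.py", line 13, in onplane
    c,d=rays(f,px); return c+d*((z-c[2])/d[:,2])[:,None]
        ~~~~^^^^^^
  File "h.py", line 9, in rays
    u=cv2.undistortPoints(px,f['mtx'],k).reshape(-1,2)
      ~~~~~~~~~~~~~~~~~~~^^^^^^^^^^^^^^^
cv2.error: OpenCV(4.12.0) /io/opencv/modules/calib3d/src/undistort.dispatch.cpp:347: error: (-215:Assertion failed) CV_IS_MAT(_src) && CV_IS_MAT(_dst) && (_src->rows == 1 || _src->cols == 1) && (_dst->rows == 1 || _dst->cols == 1) && _src->cols + _src->rows - 1 == _dst->rows + _dst->cols - 1 && (CV_MAT_TYPE(_src->type) == CV_32FC2 || CV_MAT_TYPE(_src->type) == CV_64FC2) && (CV_MAT_TYPE(_dst->type) == CV_32FC2 || CV_MAT_TYPE(_dst->type) == CV_64FC2) in function 'cvUndistortPointsInternal'
```

```bash
python3 - <<'E'
from meas import *
f=load('top'); P=depthpts(f); z=cv2.medianBlur(P[...,2].astype(np.float32),3); x,y=P[...,0],P[...,1]
m=(x>.45)&(x<.75)&(y>.08)&(y<.4)&(z>.05)&(z<.085)
k,l,s,c=cv2.connectedComponentsWithStats(m.astype(np.uint8)); m=l==1+np.argmax(s[1:,4])
cols=np.where(m.any(0))[0]; rows=np.where(m.any(1))[0]
print(cols[[0,-1]],rows[[0,-1]])
def fit(px,zz,n,yaxis):
    w=onplane(f,px,zz)*1000
    a,b=(w[:,1],w[:,0]) if yaxis else (w[:,0],w[:,1])
    for _ in range(3):
        p=np.polyfit(a,b,1); e=b-np.polyval(p,a); k=abs(e)<2.5; a,b=a[k],b[k]
    print(n,'slope deg',np.degrees(np.arctan(p[0])).round(2),'at mean',a.mean().round(1),np.polyval(p,a.mean()).round(1),len(a),'rms',e.std().round(2)); return p
top=np.array([(u,np.where(m[:,u])[0][0]-.5) for u in cols[5:-5]])
bot=np.array([(u,np.where(m[:,u])[0][-1]+.5) for u in cols])
fit(top,.064,'far',1)
lip=bot[bot[:,1]>bot[:,1].max()-4]; print('lip cols',lip[:,0].min(),lip[:,0].max()); fit(lip,.064,'lipfront',1)
print('lip ends',onplane(f,[[lip[0,0]-.5,lip[0,1]-3],[lip[-1,0]+.5,lip[-1,1]-3]],.064).round(4))
fr=bot[(bot[:,0]<lip[0,0]-3)&(bot[:,0]>cols[0]+4)|(bot[:,0]>lip[-1,0]+3)&(bot[:,0]<cols[-1]-4)]; fit(fr,.05,'front',1)
mid=rows[6:50]
fit(np.array([(np.where(m[v])[0][0]-.5,v) for v in mid]),.064,'left',0)
fit(np.array([(np.where(m[v])[0][-1]+.5,v) for v in mid]),.05,'right',0)
# housing: rim edges from points
for nm in('top','scene'):
    f=load(nm);P=depthpts(f); z=P[...,2]
    q=(P[...,0]>.45)&(P[...,0]<.72)&(P[...,1]>-.37)&(P[...,1]<-.09)&(z>.036)&(z<.056)
    v,u=np.where(q); w=onplane(f,np.c_[u,v],.046)[:,:2]*1000
    k=np.array([np.sum(np.hypot(*(w-p).T)<8)>6 for p in w]); w=w[k]
    rc=cv2.minAreaRect(w.astype(np.float32)); print(nm,'housing',rc,len(w)); print(cv2.boxPoints(rc).round(0).tolist())
f=load('top'); save('crop2.png',f['image'][95:180,345:445],6)
E
```

```text
[195 268] [108 169]
far slope deg 0.09 at mean 212.8 665.5 38 rms 0.92
lip cols 217.0 242.0
lipfront slope deg 1.27 at mean 229.2 496.0 25 rms 0.79
lip ends [[0.5083 0.2666 0.064 ]
 [0.5043 0.1956 0.064 ]]
front slope deg 1.29 at mean 223.6 518.7 32 rms 0.93
left slope deg -0.89 at mean 587.8 326.8 44 rms 0.78
right slope deg -0.96 at mean 595.2 133.9 44 rms 0.87
top housing ((598.4710693359375, -223.73959350585938), (208.3073272705078, 156.73724365234375), 80.22969818115234) 364
[[504.0, -313.0], [658.0, -340.0], [693.0, -134.0], [539.0, -108.0]]
scene housing ((602.87451171875, -225.41140747070312), (212.36044311523438, 154.52008056640625), 80.2099380493164) 435
[[509.0, -317.0], [661.0, -343.0], [697.0, -134.0], [545.0, -108.0]]
```

View pics/crop2.png

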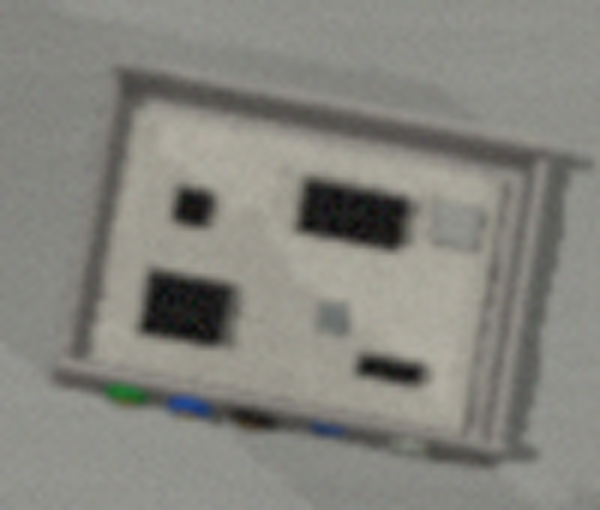

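Housing: centre (0.600, -0.2245), yaw about -9.8°. Pry blade: centre (0.460, -0.017), yaw -5°. Lip front: (0.496, 0.231), case yaw about -1.1°. Next I'll plan the approach to the pry blade.

```bash
cat > plan.py <<'E'
from h import *
def rot(yaw,pitch=0): # tool x at yaw (deg), z down; pitch>0 raises tool x
    return R.from_euler('z',yaw,degrees=True)*R.from_euler('y',-pitch,degrees=True)*R.from_rotvec([np.pi,0,0])
def cur():
    o=r.get_obs(); return np.array(o['tcp_pos']),R.from_rotvec(o['orientation'])
def rel(p0,R0,p1,R1):
    return np.r_[R0.inv().apply(np.array(p1)-p0)*1000,(R0.inv()*R1).as_rotvec()].round([1]*3+[3]*3 if 0 else 3)
def chain(*w):
    p,q=cur()
    for a in w:
        p1,q1=np.array(a[0]),rot(*a[1:]); print(a,rel(p,q,p1,q1).tolist()); p,q=p1,q1
E
python3 - <<'E'
from plan import *
p,q=cur(); print(p,q.as_matrix().round(3).tolist())
chain(([.42,-.35,.23],-5.2),([.46,-.017,.12],-5.2),([.46,-.017,.003],-5.2))
E
```

```text
[ 0.16412605 -0.6541878   0.23040383] [[0.97, 0.243, -0.001], [0.243, -0.97, 0.002], [-0.0, -0.002, -1.0]]
([0.42, -0.35, 0.23], -5.2) [322.231, -232.742, 0.743, -0.002, 0.0, 0.337]
([0.46, -0.017, 0.12], -5.2) [9.655, -335.255, 110.0, 0.0, 0.0, 0.0]
([0.46, -0.017, 0.003], -5.2) [0.0, -0.0, 117.0, 0.0, 0.0, 0.0]
```

Emit:
step_arm(moves=[[20,-15,0,0,0,0.03,85],[60,-43,0,0,0,0.08,85],[105,-76,0,0,0,0.13,85],[155,-112,0,0,0,0.18,85],[205,-148,0,0,0,0.23,85],[255,-184,0,0,0,0.28,85],[295,-213,0,0,0,0.32,85],[322,-233,0,0,0,0.337,85]], grip_force=60)

```text
clock: 0.9
tcp_pos: [0.4056, -0.3667, 0.2311]
orientation: [-3.138, 0.145, 0.0]
contact_force: [0.8, 0.5, -0.2]
grip_width: 0.0848
gripper_force: 0.0
```

```bash
python3 -c "
from plan import *
print(r.get_obs()['joints'].round(2))
chain(([.46,-.017,.12],-5.2))"
```

```text
[ 0.67  0.27 -0.06  1.86  0.02  1.01 -1.06]
([0.46, -0.017, 0.12], -5.2) [21.872, -353.219, 111.149, -0.0, 0.0, -0.002]
```

Emit:
step_arm(moves=[[1,-20,8,0,0,0,85],[3,-65,25,0,0,0,85],[4,-115,40,0,0,0,85],[6,-165,55,0,0,0,85],[7,-215,75,0,0,0,85],[8,-265,90,0,0,0,85],[9,-310,105,0,0,0,85],[10,-335,110,0,0,0,85]])

```text
clock: 1.7
tcp_pos: [0.4443, -0.0326, 0.1202]
orientation: [-3.138, 0.139, 0.003]
contact_force: [-0.3, -1.0, 0.6]
grip_width: 0.0849
gripper_force: 0.0
```

Emit:
step_arm(moves=[[0,0,0,0,0,0,60],[0,0,0,0,0,0,60]])

```text
clock: 1.9
tcp_pos: [0.445, -0.0354, 0.121]
orientation: [3.138, -0.14, -0.001]
contact_force: [-0.1, -0.6, -0.5]
grip_width: 0.0607
gripper_force: 0.0
```

```bash
python3 - <<'E'
from plan import *
print(r.get_obs()['joints'].round(2))
chain(([.46,-.017,.003],-5.2))
f=grab('wrist'); save('wrist1.png',f['image'])
P=depthpts(f); x,y,z=P[...,0],P[...,1],P[...,2]
m=(x>.4)&(x<.53)&(y>-.07)&(y<.05)&(z>.02)&(z<.04)
print('handle top mean',P[m].mean(0) if m.any() else None, m.sum())
g=f['image'].astype(int); d=(g.max(2)<50)&m
v,u=np.where(m); w=onplane(f,np.c_[u,v],.028)[:,:2]*1000
print(cv2.minAreaRect(w.astype(np.float32)))
E
```

```text
[ 0.17  0.27 -0.26  2.17  0.11  0.71 -1.83]
([0.46, -0.017, 0.003], -5.2) [13.406, -19.696, 118.005, 0.0, 0.001, 0.002]
handle top mean [ 0.46497077 -0.01796132  0.02768573] 1956
((467.0228576660156, -18.14937973022461), (20.03776741027832, 78.0812759399414), 84.85206604003906)
```

View pics/wrist1.png

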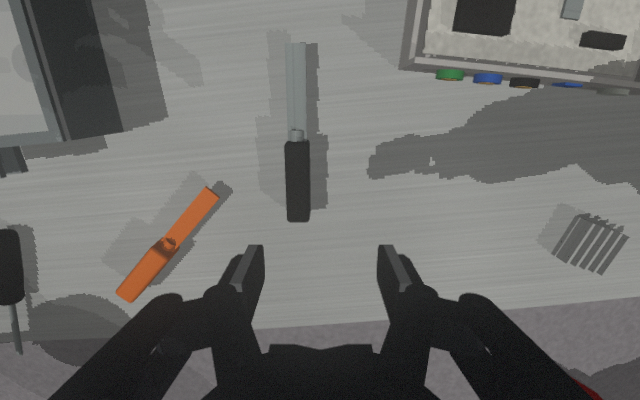

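The wrist view shows the black handle at (297,180) and the steel blade at (297,90). The handle centre is about (0.462, -0.0175). I'll align with it, go down and grip.

Emit:
step_arm(moves=[[15,-19,30,0,0,0,50],[15,-19,60,0,0,0,50],[15,-19,85,0,0,0,50],[15,-19,102,0,0,0,50],[15,-19,112,0,0,0,50],[15,-19,117,0,0,0,50],[15,-19,117,0,0,0,50],[15,-19,117,0,0,0,50]])

```text
clock: 2.75
tcp_pos: [0.4625, -0.0187, 0.005]
orientation: [3.138, -0.144, 0.002]
contact_force: [0.1, 1.3, 0.7]
grip_width: 0.0497
gripper_force: 0.0
```

Emit:
step_arm(moves=[[0,0,0,0,0,0,10],[0,0,0,0,0,0,10],[0,0,0,0,0,0,10],[0,0,0,0,0,0,10],[0,0,0,0,0,0,10]], grip_force=60)

```text
clock: 3.25
tcp_pos: [0.4625, -0.0183, 0.0051]
orientation: [3.138, -0.143, 0.002]
contact_force: [-0.7, -1.0, 5.8]
grip_width: 0.0191
gripper_force: 59.0
```

```bash
python3 - <<'E'
from plan import *
chain(([.4625,-.0183,.15],-5.2),([.378,.2335,.12],-1.1))
f=load('top');P=depthpts(f);z=cv2.medianBlur(P[...,2].astype(np.float32),3)
m=(P[...,0]>.32)&(P[...,0]<.47)&(P[...,1]>.14)&(P[...,1]<.34)&(z<.2); i=np.where(m&(z>.012)); print('obstacle',z[i].max(),P[i][:,:2].min(0),P[i][:,:2].max(0))
E
```

```text
([0.4625, -0.0183, 0.15], -5.2) [0.165, 0.007, -144.888, 0.0, -0.001, -0.0]
([0.378, 0.2335, 0.12], -1.1) [-106.974, -243.105, 30.0, 0.0, 0.0, -0.072]
obstacle 0.031058522 [0.32241771 0.14000552] [0.43475427 0.32078862]
```

Emit:
step_arm(moves=[[0,0,-10,0,0,0,10],[0,0,-30,0,0,0,10],[0,0,-60,0,0,0,10],[0,0,-90,0,0,0,10],[0,0,-120,0,0,0,10],[0,0,-140,0,0,0,10],[0,0,-145,0,0,0,10]])

```text
clock: 3.95
tcp_pos: [0.4632, -0.0183, 0.1521]
orientation: [-3.138, 0.143, -0.007]
contact_force: [0.3, -0.2, -1.4]
grip_width: 0.0186
gripper_force: 58.6
```

Emit:
step_arm(moves=[[-8,-18,2,0,0,-0.01,10],[-25,-55,6,0,0,-0.02,10],[-42,-95,12,0,0,-0.03,10],[-60,-135,18,0,0,-0.045,10],[-78,-175,23,0,0,-0.055,10],[-95,-215,28,0,0,-0.065,10],[-104,-236,30,0,0,-0.072,10],[-107,-243,30,0,0,-0.072,10]])

```text
clock: 4.75
tcp_pos: [0.3757, 0.2358, 0.1187]
orientation: [-3.141, 0.022, 0.002]
contact_force: [0.6, -0.9, -0.8]
grip_width: 0.0189
gripper_force: 58.7
```

Emit:
step_arm(moves=[[0,0,0,0,0,0,10],[0,0,0,0,0,0,10]])

```text
clock: 4.95
tcp_pos: [0.3778, 0.2318, 0.119]
orientation: [3.14, -0.033, -0.001]
contact_force: [-0.2, 0.6, -1.2]
grip_width: 0.0191
gripper_force: 58.7
```

```bash
python3 - <<'E'
from plan import *
p,q=cur(); print(p,q.as_matrix().round(3).tolist(),r.get_obs()['joints'].round(2))
f=grab('wrist'); save('wrist2.png',f['image'])
# project expected tip & lip corners
Rm=R.from_rotvec(f['rvec'].ravel()).as_matrix()
tip=p+q.apply([.11,0,-.009])
a=np.radians(-1.1); ex=np.array([np.cos(a),np.sin(a),0]); ey=np.array([-np.sin(a),np.cos(a),0]); L=np.array([.496,.231,.064])
pts=np.array([tip,L,L+ey*.035,L-ey*.035])
uv=cv2.projectPoints(pts,f['rvec'],f['tvec'],f['mtx'],np.array([float(f['k1']),0,0,0]))[0].reshape(-1,2); print('tip,lip,left,right',uv.round(0).tolist(),tip)
P=depthpts(f); z=P[...,2]
# blade points
m=(abs(P[...,0]-tip[0]+.03)<.06)&(abs(P[...,1]-tip[1])<.04)&(abs(z-tip[2])<.012)
w=P[m]; print('blade pts',m.sum(),w.mean(0),w[:,0].max(),'z near tip',w[w[:,0]>w[:,0].max()-.02][:,2].mean(),'y near tip',w[w[:,0]>w[:,0].max()-.02][:,1].mean())
ml=(P[...,0]>.485)&(P[...,0]<.512)&(abs(P[...,1]-.231)<.06)&(z>.05)&(z<.08); w=P[ml]; print('lip pts',ml.sum(),w.min(0),w.max(0),np.median(w,0))
E
```

```text
[0.3777858  0.23184153 0.11900176] [[1.0, -0.021, -0.001], [-0.021, -1.0, -0.001], [-0.0, 0.001, -1.0]] [-0.31  0.29 -0.44  2.17  0.19  0.72 -2.46]
tip,lip,left,right [[320.0, 30.0], [317.0, 39.0], [260.0, 40.0], [374.0, 39.0]] [0.48776616 0.22954823 0.12794948]
blade pts 6819 [0.45039852 0.23008166 0.13002917] 0.4877395680637102 z near tip 0.12941876709367878 y near tip 0.22950018608013736
lip pts 2891 [0.49702342 0.19512932 0.0500694 ] [0.51199089 0.26555485 0.06688597] [0.50527999 0.22959281 0.06429078]
```

View pics/wrist2.png

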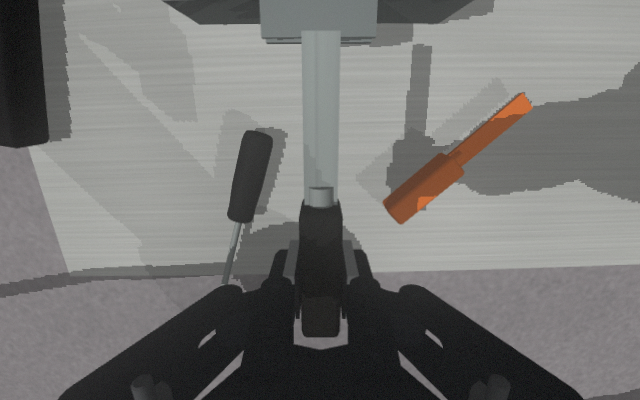

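Wrist view: the blade tip at (320,30) lines up with the lip at (317,39). The tip is 9 mm in front of the lip and centred on it. I'll lower 74 mm, then insert.

Emit:
step_arm(moves=[[0,0,10,0,0,0,10],[0,0,28,0,0,0,10],[0,0,46,0,0,0,10],[0,0,62,0,0,0,10],[0,0,71,0,0,0,10],[0,0,74,0,0,0,10],[0,0,74,0,0,0,10]])

```text
clock: 5.7
tcp_pos: [0.3775, 0.233, 0.045]
orientation: [3.141, -0.031, -0.001]
contact_force: [-0.5, 0.5, -0.7]
grip_width: 0.0189
gripper_force: 58.7
```

```bash
python3 - <<'E'
from plan import *
p,q=cur(); print(p,'tip',p+q.apply([.11,0,-.009]),q.as_matrix().round(3).tolist())
f=grab('wrist');P=depthpts(f);z=P[...,2]; t=p+q.apply([.11,0,-.009])
m=(P[...,0]>t[0]-.03)&(P[...,0]<t[0]+.004)&(abs(P[...,1]-t[1])<.02)&(abs(z-t[2])<.012); w=P[m]; print(len(w),w[:,2].mean(),w[:,0].max(),w[:,1].mean())
E
```

```text
[0.37749059 0.23304444 0.04504726] tip [0.48747351 0.23088033 0.05399559] [[1.0, -0.02, -0.0], [-0.02, -1.0, -0.0], [-0.0, 0.0, -1.0]]
2917 0.0554760715753699 0.4872931853075562 0.23091331183659733
```

Emit:
step_arm(moves=[[4,0,0,0,0,0,10],[9,0,0,0,0,0,10],[14,0,0,0,0,0,10],[19,0,0,0,0,0,10],[23,0,0,0,0,0,10],[25,0,0,0,0,0,10],[25,0,0,0,0,0,10]])

```text
clock: 6.45
tcp_pos: [0.4028, 0.2329, 0.0452]
orientation: [-3.141, 0.031, -0.0]
contact_force: [-1.7, -1.0, -0.0]
grip_width: 0.0187
gripper_force: 58.7
```

```bash
python3 - <<'E'
import numpy as np
# blade top tip path: hinge at origin (case frame x,z); start tip x=-0.146 (depth16), top z=-0.0045
x0,z0=-.146,-.0045
for th in range(0,111,5):
    t=np.radians(th); rho=.148
    # tip contact on underside; blade top edge at radius rho
    x,z=-rho*np.cos(t),rho*np.sin(t)
    if th>80: x-=0
    print(th,round((x-x0)*1000,1),round(-(z-z0)*1000,1))
E
```

```text
0 -2.0 -4.5
5 -1.4 -17.4
10 0.2 -30.2
15 3.0 -42.8
20 6.9 -55.1
25 11.9 -67.0
30 17.8 -78.5
35 24.8 -89.4
40 32.6 -99.6
45 41.3 -109.2
50 50.9 -117.9
55 61.1 -125.7
60 72.0 -132.7
65 83.5 -138.6
70 95.4 -143.6
75 107.7 -147.5
80 120.3 -150.3
85 133.1 -151.9
90 146.0 -152.5
95 158.9 -151.9
100 171.7 -150.3
105 184.3 -147.5
110 196.6 -143.6
```

Emit:
step_arm(moves=[[-1,0,-6,0,0,0,10],[-1,0,-14,0,0,0,10],[0,0,-24,0,0,0,10],[1,0,-34,0,0,0,10],[4,0,-44,0,0,0,10],[7,0,-55,0,0,0,10],[12,0,-67,0,0,0,10],[18,0,-78,0,0,0,10]])

```text
clock: 7.25
tcp_pos: [0.4208, 0.2327, 0.1245]
orientation: [-3.141, 0.03, -0.0]
contact_force: [-1.5, -0.0, -0.9]
grip_width: 0.0189
gripper_force: 58.6
```

```bash
cat > cov.py <<'E'
from plan import *
p,q=cur(); t=p+q.apply([.11,0,-.009]); a=np.radians(-1.1); ex=np.array([np.cos(a),np.sin(a),0]);ey=np.array([-np.sin(a),np.cos(a),0]); H=np.array([.496,.2303,.06])+.162*ex
d=t-H; print('tip rel hinge mm',np.round([d@ex*1e3,d@ey*1e3,d[2]*1e3],1),'ang',np.degrees(np.arctan2(d[2],-d@ex)).round(1),'F',r.get_obs()['contact_force'].round(2))
f=grab('scene');P=depthpts(f);D=P-H; X,Y,Z=D@ex,D@ey,D[...,2]
m=(abs(Y)<.037)&(np.hypot(X,Z)<.175)&(np.hypot(X,Z)>.145)&(Z>.015)&(abs(X)<.17)&(abs(Y)>.012)
print(m.sum(),'lip angle',np.degrees(np.median(np.arctan2(Z[m],-X[m]))).round(1))
E
python3 cov.py
```

```text
tip rel hinge mm [-127.2    1.    73.6] ang 30.0 F [-1.47 -0.02 -0.93]
106 lip angle 31.9
```

Emit:
step_arm(moves=[[7,0,-11,0,0,0,10],[15,0,-21,0,0,0,10],[24,0,-31,0,0,0,10],[33,0,-39,0,0,0,10],[43,0,-47,0,0,0,10],[54,0,-54,0,0,0,10],[66,0,-60,0,0,0,10],[78,0,-65,0,0,0,10]])

```text
clock: 8.1
tcp_pos: [0.4997, 0.2311, 0.1888]
orientation: [-3.141, 0.03, -0.0]
contact_force: [-0.7, -0.1, -0.6]
grip_width: 0.0193
gripper_force: 58.8
```

```bash
python3 cov.py
```

```text
tip rel hinge mm [-48.3   0.9 137.8] ang 70.7 F [-0.74 -0.09 -0.59]
100 lip angle 72.3
```

Emit:
step_arm(moves=[[10,0,-2,0,0,0,10],[21,0,-4,0,0,0,10],[33,0,-6,0,0,0,10],[46,0,-6,0,0,0,10],[58,0,-6,0,0,0,10],[69,0,-5,0,0,0,10],[77,0,-4,0,0,0,10],[82,0,-3,0,0,0,10]])

```text
clock: 8.95
tcp_pos: [0.5812, 0.2294, 0.1909]
orientation: [3.141, -0.031, -0.0]
contact_force: [-1.3, 1.3, 0.2]
grip_width: 0.0187
gripper_force: 58.8
```

```bash
python3 cov.py
```

```text
tip rel hinge mm [ 33.2   0.7 139.9] ang 103.4 F [-1.25  1.28  0.23]
128 lip angle 103.1
```

The cover stands at 103°. I'll withdraw the blade and take it back to its place on the bench.

Emit:
step_arm(moves=[[-10,0,0,0,0,0,10],[-30,0,0,0,0,0,10],[-55,0,0,0,0,0,10],[-80,0,0,0,0,0,10],[-105,15,0,0,0,0,10],[-118,40,0,0,0,0,10],[-122,70,0,0,0,0,10],[-122,90,0,0,0,0,10]])

```text
clock: 9.8
tcp_pos: [0.4546, 0.1401, 0.1914]
orientation: [3.14, -0.03, -0.001]
contact_force: [1.0, -0.3, -1.7]
grip_width: 0.0187
gripper_force: 58.8
```

```bash
python3 -c "
from plan import *
chain(([.4625,-.0183,.10],-5.2),([.4625,-.0183,.0055],-5.2))"; python3 cov.py
```

```text
([0.4625, -0.0183, 0.1], -5.2) [10.94, 158.075, 91.585, 0.001, 0.0, 0.072]
([0.4625, -0.0183, 0.0055], -5.2) [0.0, -0.0, 94.5, 0.0, 0.0, 0.0]
tip rel hinge mm [-91.7 -90.9 140.3] ang 56.8 F [ 0.95 -0.35 -1.7 ]
70 lip angle 172.2
```

```bash
python3 - <<'E'
from h import *
f=load('scene'); save('crop3.png',f['image'][100:300,270:530],3)
E
```

```text
(no output)
```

View pics/crop3.png

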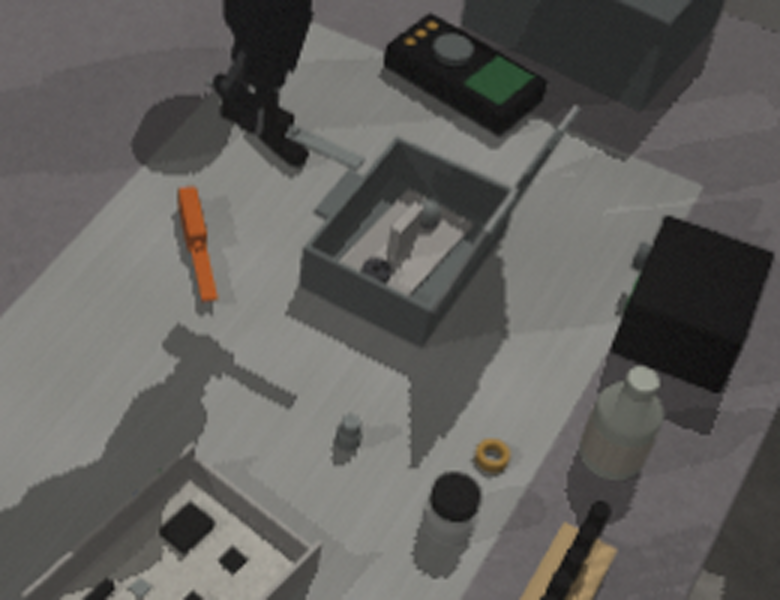

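The crop shows the cover edge-on, leaning back at (540,165). The tray's fin is at (400,235), the ball is in its pocket at (430,212) and the disc is at (378,268). Now I'll lay the blade down.

Emit:
step_arm(moves=[[1,15,9,0,0,0.01,10],[3,45,27,0,0,0.02,10],[5,80,46,0,0,0.04,10],[8,112,65,0,0,0.055,10],[10,140,81,0,0,0.065,10],[11,155,90,0,0,0.072,10],[11,158,92,0,0,0.072,10],[11,158,92,0,0,0.072,10]])

```text
clock: 10.65
tcp_pos: [0.4647, -0.0155, 0.0993]
orientation: [-3.138, 0.142, 0.0]
contact_force: [0.6, 0.1, -0.4]
grip_width: 0.0191
gripper_force: 58.8
```

```bash
python3 -c "
from plan import *
chain(([.4625,-.0183,.0055],-5.2))"
```

```text
([0.4625, -0.0183, 0.0055], -5.2) [-1.938, 3.069, 93.78, -0.001, 0.0, 0.0]
```

Emit:
step_arm(moves=[[-1,2,15,0,0,0,10],[-2,3,40,0,0,0,10],[-2,3,62,0,0,0,10],[-2,3,80,0,0,0,10],[-2,3,89,0,0,0,10],[-2,3,92,0,0,0,10],[-2,3,93,0,0,0,10],[-2,3,93,0,0,0,10]])

```text
clock: 11.45
tcp_pos: [0.4631, -0.0187, 0.007]
orientation: [-3.138, 0.142, -0.002]
contact_force: [0.4, -0.2, -0.6]
grip_width: 0.019
gripper_force: 58.8
```

Emit:
step_arm(moves=[[0,0,0,0,0,0,45],[0,0,0,0,0,0,45],[0,0,0,0,0,0,45],[0,0,0,0,0,0,45]])

```text
clock: 11.85
tcp_pos: [0.4626, -0.0192, 0.0065]
orientation: [-3.138, 0.144, -0.001]
contact_force: [-0.5, -0.5, -1.0]
grip_width: 0.045
gripper_force: 0.0
```

Emit:
step_arm(moves=[[0,0,-10,0,0,0,45],[0,0,-40,0,0,0,45],[0,0,-80,0,0,0,45],[0,0,-125,0,0,0,45],[0,0,-170,0,0,0,45],[0,0,-205,0,0,0,45],[0,0,-225,0,0,0,45],[0,0,-230,0,0,0,45]])

```text
clock: 12.65
tcp_pos: [0.4637, -0.019, 0.2395]
orientation: [3.138, -0.143, 0.009]
contact_force: [0.5, 0.4, 0.3]
grip_width: 0.0448
gripper_force: 0.0
```

```bash
python3 - <<'E'
from meas import *
def comp(m):
    k,l,s,c=cv2.connectedComponentsWithStats(m.astype(np.uint8)); return l==1+np.argmax(s[1:,4])
f=grab('top');P=depthpts(f);x,y,z=P[...,0],P[...,1],P[...,2]
for nm in('top','scene'):
    f=grab(nm);P=depthpts(f);x,y=P[...,0],P[...,1]; z=cv2.medianBlur(P[...,2].astype(np.float32),3)
    inn=(x>.52)&(x<.655)&(y>.13)&(y<.33)
    fin=inn&(z>.047)&(z<.068)&(x<.645)&(abs(y-.23)<.05)&(x>.535)
    if fin.any(): 
        rect(f,comp(fin),.057,nm+' fin')
    # white tray plate by depth z ~.011
    g=f['image'].astype(int)
    pl=inn&(z>.004)&(z<.020)&(g.min(2)>95); rect(f,comp(pl),.011,nm+' plate')
    dk=inn&(z>.012)&(z<.03)&(g.max(2)<70)&(y<.21); 
    if dk.any(): rect(f,comp(dk),.021,nm+' disc')
    print('tray z hist',np.percentile(z[inn],[5,25,50,75,95]).round(3))
f=load('top'); save('crop4.png',f['image'][100:205,180:340],5)
E
```

```text
top fin 80 c [581.  231.8] size [45.1 14.5] ang 84.76
top plate 1712 c [591.8 226.6] size [161.2 118.7] ang 88.93
top disc 51 c [579. 183.] size [27.  16.6] ang 64.53
tray z hist [0.005 0.007 0.012 0.026 0.06 ]
scene fin 60 c [586.5 227. ] size [49.3 13.8] ang 83.43
scene plate 257 c [605.8 235.5] size [108.8  35.9] ang 84.57
scene disc 164 c [587.8 135.4] size [ 15.1 136.2] ang 89.24
tray z hist [0.003 0.008 0.017 0.041 0.057]
```

View pics/crop4.png

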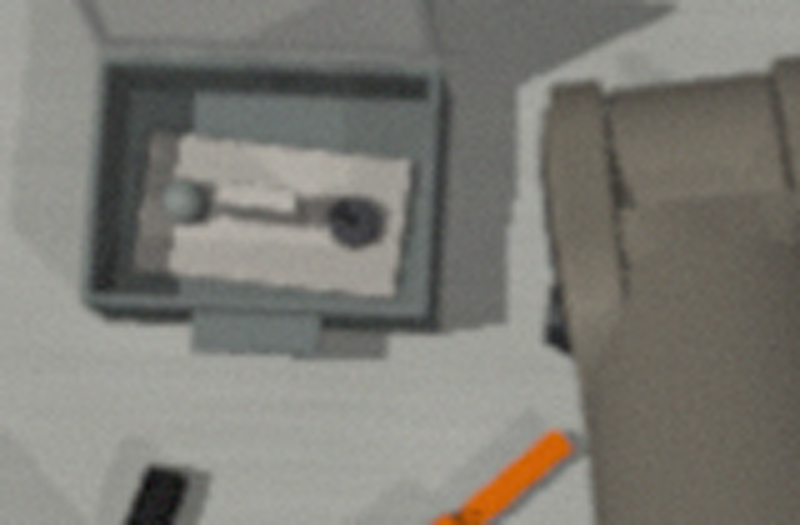

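The tray lies open at crop (290,215), yaw about -5.5°, with its fin at (255,197) and the ball in the pocket at (185,200). I'll move above the fin with the fingers turned to close across it.

```bash
python3 -c "
from plan import *
chain(([.583,.229,.20],84.5))"
```

```text
([0.583, 0.229, 0.2], 84.5) [98.029, -258.195, 35.74, -0.0, 0.001, -1.566]
```

Emit:
step_arm(moves=[[4,-10,0,0,0,-0.1,60],[14,-36,0,0,0,-0.24,60],[26,-68,0,0,0,-0.38,60],[39,-102,0,0,0,-0.52,60],[51,-135,0,0,0,-0.66,60],[64,-168,0,0,0,-0.8,60],[76,-200,0,0,0,-0.94,60],[86,-226,0,0,0,-1.08,60]])

```text
clock: 13.6
tcp_pos: [0.5681, 0.1999, 0.2341]
orientation: [-2.759, -1.5, 0.005]
contact_force: [-0.9, -0.2, 0.4]
grip_width: 0.0602
gripper_force: 0.0
```

```bash
python3 -c "
from plan import *
print(r.get_obs()['joints'].round(2))
chain(([.583,.229,.20],84.5))"
```

```text
[-0.02  0.41 -0.55  1.7   0.24  1.1  -1.22]
([0.583, 0.229, 0.2], 84.5) [32.545, -3.214, 34.0, -0.003, 0.001, -0.479]
```

Emit:
step_arm(moves=[[8,-1,8,0,0,-0.12,60],[16,-2,16,0,0,-0.24,60],[25,-3,25,0,0,-0.36,60],[32,-3,32,0,0,-0.44,60],[32,-3,34,0,0,-0.479,60],[32,-3,34,0,0,-0.479,60],[32,-3,34,0,0,-0.479,60]])

```text
clock: 14.3
tcp_pos: [0.5831, 0.2262, 0.2009]
orientation: [-2.333, -2.102, 0.003]
contact_force: [-0.6, 0.0, 0.1]
grip_width: 0.06
gripper_force: 0.0
```

```bash
cat > fin.py <<'E'
from meas import *
from plan import *
def comp(m):
    k,l,s,c=cv2.connectedComponentsWithStats(m.astype(np.uint8)); return l==1+np.argmax(s[1:,4])
print(cur()[0],r.get_obs()['joints'].round(2))
f=grab('wrist');P=depthpts(f);x,y=P[...,0],P[...,1]; z=cv2.medianBlur(P[...,2].astype(np.float32),5)
fin=(z>.049)&(z<.066)&(abs(x-.583)<.04)&(abs(y-.23)<.05)
print('fin z',np.median(z[fin]),fin.sum()); rect(f,comp(fin),.057,'fin')
g=f['image'].astype(int)
pl=(abs(x-.583)<.06)&(abs(y-.23)<.1)&(z>.006)&(z<.018)&(g.min(2)>90); rect(f,comp(pl),.011,'plate')
b=(z>.026)&(z<.042)&(abs(x-.583)<.03)&(y>.25)&(y<.31); print('ball top',P[b].mean(0),b.sum())
save('w_%d.png'%int(r.get_obs()['clock']*100),f['image'])
E
python3 fin.py; ls pics
```

```text
[0.58308947 0.22617899 0.20090584] [-0.01  0.5  -0.63  1.68  0.33  1.08 -0.85]
fin z 0.057173327 486
fin 485 c [583.3 231.8] size [43.9 11.2] ang 84.25
plate 7509 c [583.5 228. ] size [156.9  84.3] ang 84.39
ball top [0.58820469 0.27943219 0.04820744] 462
crop1.png
crop2.png
crop3.png
crop4.png
scene0.png
top0.png
w_1435.png
wrist1.png
wrist2.png
```

The fin measures 44 by 11 mm, centred at (0.583, 0.231) with yaw about -5.7°. I'll go down to TCP z = 0.022.

Emit:
step_arm(moves=[[5,0,15,0,0,0.003,42],[5,0,42,0,0,0.003,42],[5,0,72,0,0,0.003,42],[5,0,100,0,0,0.003,42],[5,0,124,0,0,0.003,42],[5,0,140,0,0,0.003,42],[5,0,146,0,0,0.003,42],[5,0,146,0,0,0.003,42]])

```text
clock: 15.15
tcp_pos: [0.5839, 0.2316, 0.0556]
orientation: [-2.335, -2.101, 0.001]
contact_force: [-0.5, -0.2, -0.2]
grip_width: 0.0423
gripper_force: 0.0
```

```bash
python3 -c "
from plan import *
chain(([.5833,.231,.022],84.3)); print(r.get_obs()['contact_force'])"
```

```text
([0.5833, 0.231, 0.022], 84.3) [-0.641, -0.5, 33.642, -0.001, 0.0, -0.006]
[-0.52927189 -0.18263587 -0.15652709]
```

Emit:
step_arm(moves=[[0,0,8,0,0,0,42],[0,0,18,0,0,0,42],[0,0,27,0,0,0,42],[0,0,32,0,0,0,42],[0,0,33,0,0,0,42],[0,0,33,0,0,0,30],[0,0,33,0,0,0,24],[0,0,33,0,0,0,20]], grip_force=30)

```text
clock: 15.95
tcp_pos: [0.5846, 0.2316, 0.0237]
orientation: [2.336, 2.1, 0.001]
contact_force: [0.3, 0.4, -0.7]
grip_width: 0.0202
gripper_force: 0.0
```

Emit:
step_arm(moves=[[0,0,0,0,0,0,17],[0,0,0,0,0,0,14],[0,0,0,0,0,0,11],[0,0,0,0,0,0,8],[0,0,0,0,0,0,5],[0,0,0,0,0,0,5]], grip_force=30)

```text
clock: 16.55
tcp_pos: [0.5841, 0.2317, 0.0235]
orientation: [-2.336, -2.101, 0.0]
contact_force: [-2.8, -0.7, 4.3]
grip_width: 0.0118
gripper_force: 29.6
```

Emit:
step_arm(moves=[[0,0,0,0,0,0,5],[0,0,0,0,0,0,5],[0,0,0,0,0,0,5]], grip_force=60)

```text
clock: 16.85
tcp_pos: [0.5843, 0.2317, 0.0236]
orientation: [2.336, 2.101, 0.0]
contact_force: [-2.4, 0.2, 6.6]
grip_width: 0.0113
gripper_force: 59.6
```

Gripped at 11.3 mm. I'll lift gently.

Emit:
step_arm(moves=[[0,0,-1,0,0,0,5],[0,0,-3,0,0,0,5],[0,0,-7,0,0,0,5],[0,0,-12,0,0,0,5],[0,0,-18,0,0,0,5],[0,0,-24,0,0,0,5],[0,0,-28,0,0,0,5],[0,0,-30,0,0,0,5]])

```text
clock: 17.65
tcp_pos: [0.5846, 0.2316, 0.054]
orientation: [2.336, 2.1, 0.001]
contact_force: [0.1, -0.2, -2.6]
grip_width: 0.0112
gripper_force: 58.5
```

Emit:
step_arm(moves=[[0,0,-3,0,0,0,5],[0,0,-9,0,0,0,5],[0,0,-18,0,0,0,5],[0,0,-30,0,0,0,5],[0,0,-43,0,0,0,5],[0,0,-55,0,0,0,5],[0,0,-62,0,0,0,5],[0,0,-65,0,0,0,5]])

```text
clock: 18.45
tcp_pos: [0.5848, 0.2317, 0.1197]
orientation: [2.336, 2.1, 0.003]
contact_force: [1.6, -1.2, -2.6]
grip_width: 0.0115
gripper_force: 58.4
```

Emit:
step_arm(moves=[[0,0,-3,0,0,0,5],[0,0,-9,0,0,0,5],[0,0,-17,0,0,0,5],[0,0,-27,0,0,0,5],[0,0,-37,0,0,0,5],[0,0,-45,0,0,0,5],[0,0,-49,0,0,0,5],[0,0,-50,0,0,0,5]])

```text
clock: 19.25
tcp_pos: [0.5845, 0.2316, 0.169]
orientation: [2.336, 2.1, 0.001]
contact_force: [-0.4, -0.4, -2.1]
grip_width: 0.0112
gripper_force: 58.5
```

```bash
cat > ball.py <<'E'
from plan import *
p,q=cur(); print('tcp',p.round(4),'tilt',np.degrees(np.arccos(-q.as_matrix()[2,2])).round(2),'F',r.get_obs()['contact_force'].round(1))
f=grab('top');P=depthpts(f);x,y=P[...,0],P[...,1]
f=grab('wrist');P=depthpts(f); D=(P-p)@q.as_matrix() # tool axes: x along tray +y
def rep(n,m): print(n,m.sum(),D[m].mean(0).round(4) if m.any() else '', D[m].std(0).round(4) if m.any() else '')
dz=-D[...,2] # up
rep('near pocket', (abs(D[...,0]-.048)<.018)&(abs(D[...,1])<.018)&(dz>-.012)&(dz<.03))
pl=(abs(D[...,0])<.075)&(abs(D[...,1])>.018)&(abs(D[...,1])<.038)&(dz<.0)&(dz>-.03)&(D[...,0]>.01)
A=np.c_[D[pl][:,:2],np.ones(pl.sum())]; c=np.linalg.lstsq(A,dz[pl],rcond=None)[0]; print('plate top rel TCP: slopes deg',np.degrees(c[:2]).round(2),'z0',c[2].round(4),pl.sum())
E
python3 ball.py; python3 -c "
from plan import *
chain(([.600,-.2245,.1646],80.2))"
```

```text
tcp [0.5845 0.2316 0.169 ] tilt 0.06 F [-0.4 -0.4 -2.1]
near pocket 2455 [ 0.05    0.0005 -0.0043] [0.0071 0.0074 0.0083]
plate top rel TCP: slopes deg [-0.15  0.04] z0 -0.0125 8456
([0.6, -0.2245, 0.1646], 80.2) [-451.619, 63.96, 3.757, -0.0, 0.0, 0.065]
```

The tray is level and the ball is in its pocket. Next comes a smooth transit to the housing.

Emit:
step_arm(moves=[[-2,0,0,0,0,0,5],[-7,1,0,0,0,0,5],[-14,2,0,0,0,0,5],[-23,3,0,0,0,0,5],[-34,5,0,0,0,0,5],[-47,7,0,0,0,0,5],[-62,9,0,0,0,0,5],[-79,11,0,0,0,0,5]])

```text
clock: 20.15
tcp_pos: [0.5869, 0.1503, 0.1683]
orientation: [2.336, 2.1, 0.0]
contact_force: [0.2, -1.1, -2.2]
grip_width: 0.0114
gripper_force: 58.4
```

Emit:
step_arm(moves=[[-18,3,0,0,0,0,5],[-37,5,0,0,0,0,5],[-56,8,0,0,0,0,5],[-75,11,0,0,0,0,5],[-94,13,0,0,0,0,5],[-113,16,0,0,0,0,5],[-132,19,0,0,0,0,5],[-151,21,0,0,0,0,5]])

```text
clock: 20.95
tcp_pos: [0.5916, -0.0028, 0.1684]
orientation: [2.337, 2.099, -0.0]
contact_force: [-0.4, 0.4, -1.8]
grip_width: 0.0109
gripper_force: 58.4
```

Emit:
step_arm(moves=[[-19,3,0,0,0,0,5],[-38,5,0,0,0,0,5],[-57,8,0,0,0,0,5],[-76,11,0,0,0,0,5],[-95,13,0,0,0,0,5],[-114,16,0,0,0,0,5],[-133,19,0,0,0,0,5],[-151,21,0,0,0,0,5]])

```text
clock: 21.75
tcp_pos: [0.5961, -0.1554, 0.1683]
orientation: [2.337, 2.099, -0.001]
contact_force: [0.5, 0.3, -3.4]
grip_width: 0.0106
gripper_force: 58.4
```

Emit:
step_arm(moves=[[-16,3,0,0,0,0.005,5],[-30,5,1,0,0,0.015,5],[-42,7,2,0,0,0.025,5],[-52,9,3,0,0,0.035,5],[-60,10,3,0,0,0.045,5],[-66,11,4,0,0,0.055,5],[-70,11,4,0,0,0.062,5],[-71,11,4,0,0,0.065,5]])

```text
clock: 22.55
tcp_pos: [0.6, -0.225, 0.1642]
orientation: [-2.403, -2.023, 0.0]
contact_force: [-0.1, -0.3, -2.2]
grip_width: 0.0111
gripper_force: 58.4
```

```bash
python3 ball.py; python3 - <<'E'
from plan import *
chain(([.600,-.2245,.1646],80.2))
for nm in('scene','wrist'):
    f=grab(nm);P=depthpts(f); z=P[...,2]
    q=(P[...,0]>.45)&(P[...,0]<.72)&(P[...,1]>-.37)&(P[...,1]<-.09)&(z>.036)&(z<.056)
    v,u=np.where(q); w=onplane(f,np.c_[u,v],.046)[:,:2]*1000
    if len(w)>20: print(nm,len(w),cv2.minAreaRect(w.astype(np.float32)))
E
```

```text
tcp [ 0.6    -0.225   0.1642] tilt 0.01 F [-0.1 -0.3 -2.2]
near pocket 2912 [ 0.0504  0.0008 -0.0021] [0.008  0.0085 0.0097]
plate top rel TCP: slopes deg [-0.15  0.05] z0 -0.0121 8499
([0.6, -0.2245, 0.1646], 80.2) [-0.104, -0.122, -0.25, 0.0, -0.0, 0.0]
scene 279 ((602.8328857421875, -226.3206787109375), (212.69967651367188, 153.8135223388672), 80.37042236328125)
wrist 3066 ((602.9170532226562, -225.3941650390625), (209.75076293945312, 150.76829528808594), 80.34808349609375)
```

Emit:
step_arm(moves=[[0,0.5,0,0,0,0,5],[0,1,0,0,0,0,5],[0,2,0,0,0,0,5],[0,2,0,0,0,0,5],[0,2,0,0,0,0,5],[0,2,0,0,0,0,5],[0,2,0,0,0,0,5],[0,2,0,0,0,0,5]])

```text
clock: 23.55
tcp_pos: [0.602, -0.2251, 0.1643]
orientation: [-2.403, -2.024, 0.0]
contact_force: [-0.3, 0.0, -3.1]
grip_width: 0.0111
gripper_force: 58.4
```

```bash
python3 ball.py; python3 -c "
from h import *
f=grab('scene'); save('final.png',f['image'],1.25)"
```

```text
tcp [ 0.602  -0.2251  0.1643] tilt 0.0 F [-0.3  0.  -3.1]
near pocket 2908 [ 0.0501  0.0007 -0.0021] [0.008  0.0085 0.0097]
plate top rel TCP: slopes deg [-0.16  0.05] z0 -0.0121 8483
```

View pics/final.png

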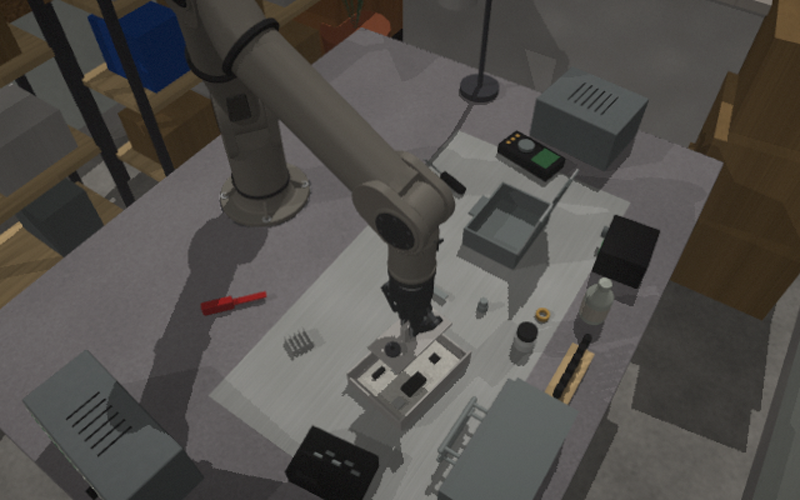

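The final view shows the tray held over the housing at (410,360), the case empty with its cover leaning back at (560,205), and the other things where they were. I'm handing in.

```bash
python3 -c "
from bench import r
print(r.hand_in())"
```

```text
the job is handed in; nothing more can be done
None
```

The job is handed in at about 23.6 s, result not shown: cover pried open to about 103°, blade laid back in its place, and the tray held level over the housing, underside about 10 cm above the rim, ball in its pocket.

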